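# Lock the switch case's quarter-turn stud

## Robot

A 6-joint arm with a two-finger parallel gripper is mounted at the origin on a cart in front of the work surface, level with it; the furniture and walls round the work are solid. World frame = base frame: x ahead of the robot, y to its left, z up, the work surface at z = 0. Lengths are in mm, angles in rad, forces in N, time in s.
With the tool pointing down it reaches from about 200 to 875 mm from the base axis. Payload 3.4 kg.
Tool frame: the origin (TCP) lies on the centre line of the jaws, within the pads' length; the fingertips stand 19 mm ahead of it and the grasp point (between the pads) is the TCP (bot.tcp_to_tips is the distance from the TCP to the fingertips, in mm); z points along the fingers, y is the line along which they close (so a half turn about z gives the same grasp; the last joint's range is limited). The gripper opens to 94 mm and grips with 3 to 60 N. Pads are 16 mm wide; open, the fingers measure 119 mm over their backs; the gripper's body (75 mm by 177 mm) begins 78 mm behind the grasp point.
Start: joints at [0.996, 0.276, 1.505, -0, 1.361, -0.121], TCP at [252.092, 516.83, 224.493] pointing down, gripper open.
Joint ranges: [-2.89, 2.89], [-0.75, 2.08], [0.22, 2.7], [-1.18, 4.32], [0.11, 2.71], [-2.7, 2.7]. Speed limits (rad/s): [2.57, 2.57, 3.14, 3.14, 3.14, 3.14].

## Interface

Orientations are given as a unit quaternion [x, y, z, w].
In Python, from cell import bot gives the robot as it stands.
- The arm moves only by the shell command python3 -m crank 'ROWS' [OPENING] [FORCE]. ROWS is JSON, one flat list of numbers, 6 for each row, row after row: the shift along the tool's x, y, z scaled (see below), then the turn, a rotation vector about the tool's x, y, z scaled (see below). A call has 1 to 10 rows; each row shifts and turns the commanded pose from where the row before left it, along the tool's axes as they then stand; what a row does not reach is not made up. The controller multiplies each number of a shift by 0.5 m and each number of a turn by 180 degrees. A row lasts 1/12 s, in which the tool goes at most 41.7 mm and 7.16 degrees, less where a joint would pass 70% of its speed; a pose out of reach is approached as far as the arm can. A call with a number of a shift or a turn outside -1 to 1 is refused whole. A call with a gripper value outside its range is refused whole. OPENING is the closure in counts, from 0 (fully open) to 255 (shut), set as the call begins (- or left out, the last holds). The fingers move at their own pace and stop on an object; FORCE is the grip in N (left out, the last holds). Time passes only in rows, so rows that do not move let the fingers close. It gives the time, the measured TCP pose, the force, the opening and the grip force at its end, in the units of the state.
- bot.sense(): the state, without advancing time (a new reading comes with each control period).
- bot.grab_frame(name): name is "scene" or "top" or "wrist"; returns the picture (480x640x3 uint8, red, green, blue); there is no depth.
- bot.camera_info(name): a dict with "intrinsics" (3x3 intrinsics, pixels), "camera_from_world" (4x4, takes a point from world to camera coordinates). Camera axes: x right, y up, looking along -z (the intrinsics and any distortion apply to the point x, -y, -z); pixel columns grow to the right and rows downward; lengths in mm; the calibration is good to about 2 mm. A picture is of the moment at which its call begins: read the wrist's pose just before it. camera_info takes no time and is no camera call; for the wrist camera it gives the pose at the moment of the call.
- bot.close_job(): hands the job in; it is judged then, once.
Trained networks look in the newest picture that a camera, given by its name, has taken for a name from the list of things; names that differ only in an ending like _2 or _b are one class to them, and where a whole thing is asked for, a point or a joint stands for the part that bears it (a point fixed in the world has none). Each returns a list of dicts, best first, with "confidence" (0 to 1); they miss things now and then, are a little off and sometimes report something else, mostly with a low value. They report only what shows in the picture. A call takes as long as a camera call. They do not tell look-alikes from the thing itself.
- bot.find_in(camera, query): "box" ([left, top, right, bottom] in pixels, round what is visible of it).
- bot.place_of(camera, query): "pixel" ([row, column] in pixels: a listed point, or the origin of a listed thing).
The state is a dict: "time": time; "joint_positions": joint angles; "joint_velocities": joint speeds; "tau": joint torques, N m; "position": TCP position; "ee_rot": TCP orientation; "contact_force": force on the tool from outside, world axes, zero at the start; "wrist_torque": the same for the moment, N m; "opening": finger opening in mm; "gripper_force": force on a finger pad.
Only numpy, scipy, OpenCV 4.12 (cv2) and the standard library are available. Lean on these libraries where they do the work, as an engineer would, in place of code of your own. Each camera call takes 0.05 s, during which the arm holds its last target. There are 200 camera calls.

## Task

One of the two slotted quarter-turn studs on the blue switch case still stands proud. With the red-handled key, gently press it down and turn it clockwise until it meets its stop, then let it spring up into its catch so that it sits flush with its collar. Put the key back in its stand and leave everything else as it is.

Things in the scene. Friction and masses are not known exactly. Their poses are not given: they have to be found in the camera images.
- case: Blue metal switch case fixed to the bench, 114 mm (x) by 204 mm (y), flat aluminium cover 56 mm above the bench. Origin: centre of its underside; x across the short side, cable glands at +x. Two slotted brass studs in dark round collars, at (0, +0.055) and (0, -0.055). The +y one is open: its head stands 4 mm proud. The -y one is locked already, flush with its collar, and does not move.
- collar_top (a point): Centre of the top plane of the open stud's collar, fixed to the case: z = 0.061 in its frame. Collar 40 mm across, inner diameter 30 mm, 5 mm high. When locked, the stud's head is flush with this plane and its slot has gone about a quarter turn, like the other stud's.
- stud_top (a point): Centre of the top face of the open stud's brass head, 26 mm across; x along its slot, z up; moves and turns with the stud. Slot closed at its ends: 19 mm long, 5 mm wide, 4 mm deep, at first along the case's x within 0.15 rad. Pushing the key on the stud must stay gentle: at most 45 N in all, blade side forces included; a twist of 0.1 N m at the stop is ample, 0.2 N m too much.
- stud_foot (a point): Underside of the stud's head, 8 mm below its top; goes down with it but does not turn. A spring resists pressing: 5 N at first, 1.2 N more for each mm. At 7 mm down the stud is free to turn; at 10.5 mm (17 N) it bottoms hard. Let up short of the catch, it stays about 3 mm below the collar (or proud again, if hardly turned): not locked, but it can be pressed and turned on.
- catch_axis (a point): Point on the stud's axis under the cover, 41 mm above the bench, in the hidden catch; its axes are the case's. Held 7 to 10 mm down, the stud turns clockwise (from above) easily, to a hard stop at 0.8 to 1.6 rad from slot-along-case-x; which angle is not known beforehand. The catch is at the stop: let up there (within 0.1 rad), the stud rises flush with the collar.
- key: Flat-bladed key, about 120 g, upright in the stand. Origin: centre of the blade's tip; z up the stem, x along the blade's width. Blade 15 mm wide (x), 3 mm thick (y), 16 mm long; stem 9 mm thick; round steel flange 34 mm across from z = 0.056 to 0.060; above it the red handle.
- key_grip (a point): Middle of the key's flat red handle, 82 mm above the blade's tip; axes as the key's. Handle 36 mm wide (x), 14 mm thick (y), 44 mm high: grip it across its thickness (along y), fingertips just above the flange.
- stand: Wooden block fixed to the bench, 70x70 mm, 62 mm high, with one upright hole through its centre, 20 mm in diameter. Origin: centre of its underside. The key's flange rests on its top, so that the blade's tip is 6 mm above the bench.
- glue_bottle_near: Bystander, to be left alone: white glue bottle with a red nozzle, 53 mm across, 151 mm high, standing; origin at its underside.
- tape_measure: Bystander, to be left alone: orange tape measure, 39x86x62 mm; origin at its underside.
- screw_cup: Bystander, to be left alone: tin lid with screws in it, 78 mm across, 17 mm high; origin at its underside.
- wedge_0: Bystander, to be left alone: wooden offcut, 30x60x18 mm; origin at its underside.
- chisel_red: Bystander, to be left alone: short chisel with a dark red handle, 137x26x26 mm; origin at its underside.
There are look-alikes about, which are no part of the job. Of the things that look like the key, the larger one is meant.

How it is judged:
By the outcome, as a careful person would: the job done as asked, in the order asked, and still so for the second after the job is handed in, with the robot touching nothing.
It also fails if it takes over 72 s, if anything falls off the work surface, if the arm or the gripper's body presses on something with over 40 N, if the wrist force passes 120 N, or if a joint passes its speed limit or range.

## Working session

There is one attempt and no reset: what is moved stays moved. The work goes in short steps, Python scripts to look and compute and a shell command to move; the robot and the scene stay as the last step left them, time stands still between calls to the robot, and variables do not carry over. Pictures are saved under pics/ and viewed, at most 10 in all, crops included, and the job is handed in when it is done.

```bash
ls; mkdir -p pics
cat > h.py <<'E'
import numpy as np, cv2, json
from cell import bot
from scipy.spatial.transform import Rotation as R
def cam(n):
    c=bot.camera_info(n); return np.array(c["intrinsics"]),np.array(c["camera_from_world"]),c
def ray(n,px,c=None):  # px=(row,col)
    K,T,_=c or cam(n)
    p=np.linalg.inv(K)@np.array([px[1],px[0],1.]); d=np.array([p[0],-p[1],-p[2]])
    Rm=T[:3,:3]; o=-Rm.T@T[:3,3]; d=Rm.T@d; return o,d/np.linalg.norm(d)
def atz(n,px,z,c=None):
    o,d=ray(n,px,c); return o+d*(z-o[2])/d[2]
def proj(n,P,c=None):
    K,T,_=c or cam(n); q=T[:3,:3]@np.asarray(P,float)+T[:3,3]; q=K@np.array([q[0],-q[1],-q[2]]); return q[1]/q[2],q[0]/q[2]
def tri(rs):
    A=np.zeros((3,3));b=np.zeros(3)
    for o,d in rs:
        M=np.eye(3)-np.outer(d,d);A+=M;b+=M@o
    return np.linalg.solve(A,b)
def save(n,f,box=None,s=1):
    im=bot.grab_frame(n)
    if box: l,t,r,b=box; im=im[t:b,l:r]
    im=cv2.resize(im,None,fx=s,fy=s,interpolation=cv2.INTER_CUBIC)
    cv2.imwrite("pics/"+f,cv2.cvtColor(im,cv2.COLOR_RGB2BGR))
E
python3 - <<'E'
from h import *
a=bot.grab_frame("scene");b=bot.grab_frame("top")
im=np.vstack([a,b]); 
im=np.hstack([a,b]); im=cv2.resize(im,(800,300))
for n,i in (("scene",a),("top",b)): cv2.imwrite(f"pics/{n}0.png",i[:,:,::-1])
for n in("scene","top"):
    print(n,cam(n)[2].keys())
    print(np.round(cam(n)[0],1).tolist(), np.round(-cam(n)[1][:3,:3].T@cam(n)[1][:3,3]))
    for q in ["key","key_grip","stand","stud_top","collar_top","case"]:
        print(q,[(np.round(d["pixel"]).tolist(),round(d["confidence"],2)) for d in bot.place_of(n,q)[:4]])
s=bot.sense();print(s["position"],s["ee_rot"],s["contact_force"],s["opening"],s["time"])
E
```

```text
pics
scene dict_keys(['intrinsics', 'camera_from_world'])
[[516.5, 0.0, 318.9], [0.0, 516.5, 242.3], [0.0, 0.0, 1.0]] [837. 770. 490.]
key [([345.0, 450.0], 0.6)]
key_grip [([314.0, 454.0], 0.91), ([302.0, 382.0], 0.77)]
stand [([349.0, 382.0], 0.88)]
stud_top [([280.0, 250.0], 0.53), ([244.0, 353.0], 0.4)]
collar_top [([239.0, 358.0], 0.64)]
case [([260.0, 345.0], 0.57)]
top dict_keys(['intrinsics', 'camera_from_world'])
[[514.0, 0.0, 321.4], [0.0, 514.0, 233.2], [0.0, 0.0, 1.0]] [ 489.  -24. 1231.]
key [([254.0, 241.0], 0.73), ([296.0, 235.0], 0.58)]
key_grip [([255.0, 234.0], 0.56), ([296.0, 232.0], 0.43)]
stand [([252.0, 245.0], 0.96)]
stud_top [([276.0, 355.0], 0.4)]
collar_top [([278.0, 355.0], 0.88)]
case [([270.0, 379.0], 0.71)]
[252.11744343 516.82426499 224.50934399] [2.24982922e-01 9.74362705e-01 6.02642425e-05 2.94110342e-05] [-0.82862265 -0.91992167 -0.44366068] 93.97630826332986 0.7
```

View pics/scene0.png

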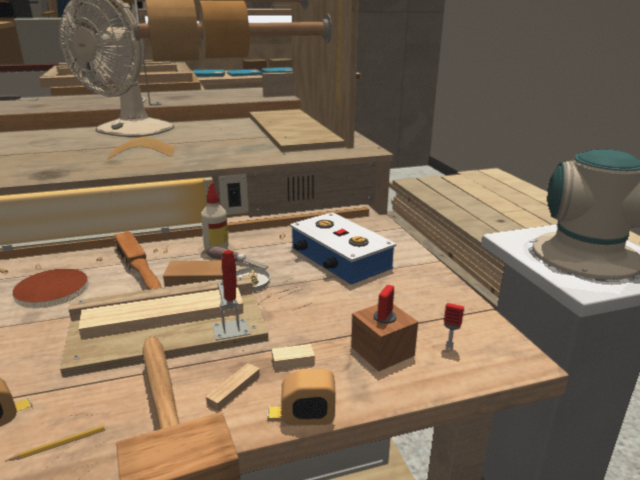

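View pics/top0.png

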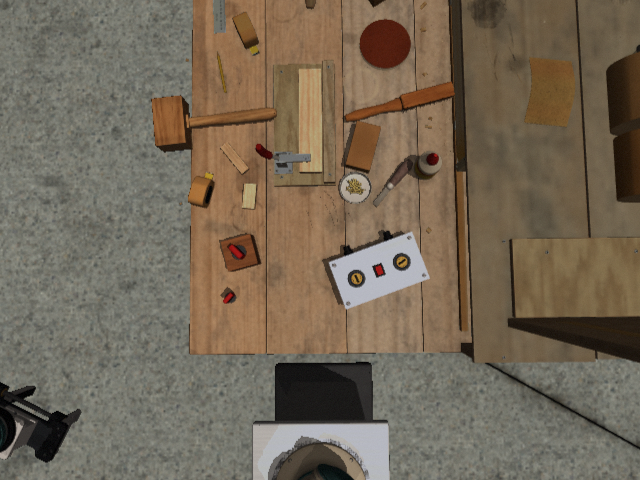

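The scene picture shows the case (345,245), the stand with the large key (385,300), and a small red look-alike key standing at (453,318). A toggle clamp with a red handle is at (230,275). The top view shows the same: stand with key (238,251), small key (228,296), and the case's two studs at (357,278) and (402,261). Next I work out positions.

Run:
```python
from h import *
t,s=cam("top"),cam("scene")
for P in [[0,0,0],[252,517,224],[300,0,0],[0,300,0]]: print(P,np.round(proj("top",P,t)),np.round(proj("scene",P,s)))
g=lambda n,p,z,c:np.round(atz(n,p,z,c),1)
print("stand top",g("top",(252,239),62,t),g("scene",(330,385),62,s))
print("stand net",g("top",(252,245),0,t),g("scene",(349,382),0,s))
for p in [(278,357),(261,402)]: print("studs",g("top",p,61,t))
for p in [(240,359),(223,325)]: print("studs scene",g("scene",p,61,s))
print("grip tri",tri([ray("top",(255,234),t),ray("scene",(302,382),s)]))
print("small",g("top",(296,228),80,t))
print("case corners",[g("top",p,56,t).tolist() for p in [(264,329),(307,346),(276,428),(233,411)]])
print("glands",[g("top",p,45,t) for p in [(250,347),(236,387)]])
save("top","crop1.png",(200,215,440,315),3.3)
K,T,_=cam("wrist");print(T,K)
```

```text
[0, 0, 0] [490. 321.] [254. 585.]
[252, 517, 224] [404.  49.] [311. 826.]
[300, 0, 0] [358. 319.] [274. 461.]
[0, 300, 0] [491. 191.] [333. 722.]
stand top [548.6 179.5  62. ] [561.9 212.4  62. ]
stand net [551.6 175.9   0. ] [547.2 176.9   0. ]
studs [486.2 -88.4  61. ]
studs [ 523.3 -191.2   61. ]
studs scene [485.3 -84.8  61. ]
studs scene [ 523.  -185.1   61. ]
grip tri [547.33520366 183.02563187  88.36804253]
small [449.8 200.9  80. ]
case corners [[518.8, -25.4, 56.0], [421.0, -62.6, 56.0], [488.7, -250.0, 56.0], [587.2, -214.1, 56.0]]
glands [array([550.8, -67.4,  45. ]), array([ 581.9, -160.3,   45. ])]
[[ 4.37848143e-01  8.99048939e-01  9.34274582e-05 -5.75914955e+02]
 [-8.62379447e-01  4.20019011e-01 -2.82640620e-01  2.98747486e+01]
 [-2.54146991e-01  1.23673101e-01  9.59225871e-01 -3.91432461e+02]
 [ 0.00000000e+00  0.00000000e+00  0.00000000e+00  1.00000000e+00]] [[431.4786287    0.         322.18105558]
 [  0.         431.4786287  236.81438959]
 [  0.           0.           1.        ]]
```

View pics/crop1.png

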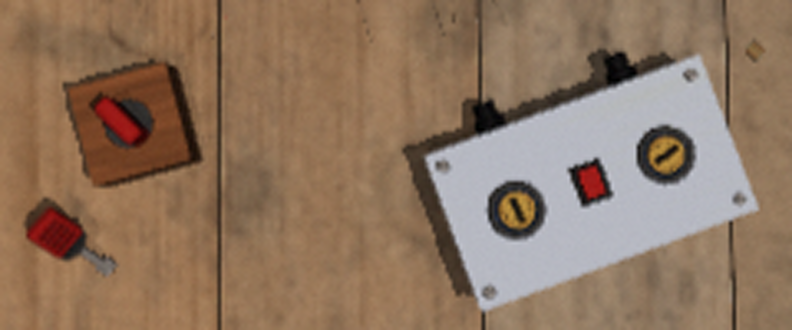

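Two things look like the key: the upright one in the wooden stand at top pixel (238,251), with a round grey flange and flat handle, and a small house-type key at (228,296). The crop confirms the larger one, in the stand, is meant. The open stud is the one at (357,278): the glands are on the far side (+x), which puts +y to the left, and its slot lies along the case's x. I'll move above the stand.

```bash
python3 -m crank '[-0.0686,-0.0284,0,0,0,0,-0.0686,-0.0284,0,0,0,0,-0.0686,-0.0284,0,0,0,0,-0.0686,-0.0284,0,0,0,0,-0.0686,-0.0284,0,0,0,0,-0.0686,-0.0284,0,0,0,0,-0.0686,-0.0284,0,0,0,0,-0.0686,-0.0284,0,0,0,0,-0.0686,-0.0284,0,0,0,0,-0.0686,-0.0284,0,0,0,0]'
python3 -m crank '[-0.0686,-0.0284,0,0,0,0,-0.0686,-0.0284,0,0,0,0,0,0,0,0,0,-0.039,0,0,0,0,0,-0.039,0,0,0,0,0,-0.039,0,0,0,0,0,-0.039,0,0,0,0,0,-0.039,0,0,0,0,0,-0.039,0,0,0,0,0,-0.039,0,0,0,0,0,-0.039]'
python3 -m crank '[0,0,0,0,0,-0.039,0,0,0,0,0,-0.039,0,0,0,0,0,0,0,0,0,0,0,0]'
cat > w.py <<'E'
from h import *
import sys
s=bot.sense(); c=cam("wrist"); save("wrist",sys.argv[1])
Rt=R.from_quat(s["ee_rot"]).as_matrix()
print("pos",np.round(s["position"],1),"psi",np.arctan2(Rt[1,1],Rt[0,1]),"z",np.round(Rt[:,2],4),"q",np.round(s["joint_positions"],3),"t",s["time"])
for q in sys.argv[2:]:
    print(q,[(np.round(d["pixel"],1).tolist(),round(d["confidence"],2)) for d in bot.place_of("wrist",q)[:4]])
E
python3 w.py w1.png key key_grip stand
```

```text
time: 1.58
position: [499.1, 237.3, 224.7]
ee_rot: [0.225, 0.974, 0.0, 0.0]
contact_force: [0.6, 0.8, -0.2]
opening: 93.9
gripper_force: 0.0
time: 2.42
position: [547.3, 183.2, 224.5]
ee_rot: [-0.263, 0.965, 0.0, 0.0]
contact_force: [0.0, -0.1, -0.4]
opening: 94.0
gripper_force: 0.0
time: 2.75
position: [547.3, 183.2, 224.5]
ee_rot: [-0.375, 0.927, 0.0, 0.0]
contact_force: [-0.4, -0.2, -0.3]
opening: 93.9
gripper_force: 0.0
pos [547.3 183.2 224.5] psi 2.339066455635309 z [ 0.e+00  1.e-04 -1.e+00] q [ 0.202  0.279  1.5    0.     1.362 -2.137] t 2.75
key [([155.2, 425.4], 0.66), ([204.7, 320.5], 0.65)]
key_grip [([222.6, 423.7], 0.68), ([230.1, 315.8], 0.64)]
stand [([201.3, 318.7], 0.67)]
```

View pics/w1.png

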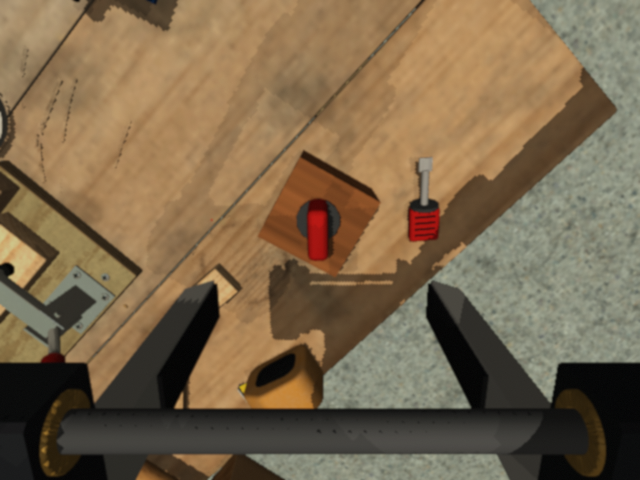

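The large key's handle is at (230,318) on its grey flange at (218,318) in the stand, and the small key is at (222,424). The handle is nearly aligned with the tool's x. I'll measure it exactly.

Run:
```python
from h import *
c=cam("wrist"); im=cv2.imread("pics/w1.png")[:,:,::-1].astype(int)
m=(im[...,0]>110)&(im[...,1]<60)&(im[...,2]<60); m[:, :280]=0; m[:,360:]=0; m[:180]=0;m[290:]=0
for r in range(192,266,4):
    x=np.where(m[r])[0]
    if len(x): print(r,x.min(),x.max(),im[r,int(x.mean())].tolist())
s=bot.sense();print(s["position"])
for r in (204,240,257): print(proj("wrist",[0,0,0],c) and np.round(atz("wrist",(r,318),110,c),1))
# flange: dark grey
gm=(abs(im-im.mean(2,keepdims=True)).max(2)<8)&(im.mean(2)<110)&(im.mean(2)>40); gm[:, :290]=0;gm[:,350:]=0;gm[:190]=0;gm[250:]=0
y,x=np.where(gm);print("flange",x.min(),x.max(),y.min(),y.max())
```

```text
212 309 324 [150, 19, 16]
216 308 325 [180, 25, 19]
220 308 325 [183, 26, 21]
224 308 325 [181, 25, 20]
228 308 325 [166, 22, 19]
232 308 325 [164, 22, 18]
236 309 325 [164, 22, 18]
240 308 325 [165, 22, 19]
244 309 325 [162, 21, 17]
248 309 325 [161, 20, 16]
252 309 325 [161, 21, 17]
256 308 325 [160, 20, 17]
260 312 324 [125, 46, 24]
[547.33023915 183.23556948 224.50472984]
[532.5 165.2 110. ]
[550.  182.1 110. ]
[558.6 190.4 110. ]
flange 298 338 202 235
```

Run:
```python
from h import *
c=cam("wrist"); s=bot.sense(); Rt=R.from_quat(s["ee_rot"]).as_matrix(); p=np.array(s["position"])
f=lambda P:np.round(Rt.T@(P-p),1)
print("flange@66",f(atz("wrist",(219,318),66,c)))
for r in(210,235): print("handle lateral @110",r,f(atz("wrist",(r,317),110,c)))
print("grip net",f(atz("wrist",(230.1,315.8),88,c)),"key net",f(atz("wrist",(204.7,320.5),6,c)),"stand net",f(atz("wrist",(201.3,318.7),0,c)))
for P in ([18,0,110],[-18,0,110],[18,0,66],[0,0,66],[0,17,66],[17,0,66],[-17,0,66]):
    W=p+Rt@[P[0],P[1],0]; W[2]=P[2]; print(P,np.round(proj("wrist",W,c),1))
im=cv2.imread("pics/w1.png")[:,:,::-1]; print([(r,im[r,317].tolist()) for r in range(194,270,3)]); print([(x,im[218,x].tolist()) for x in range(290,346,3)])
```

```text
flange@66 [  2.2  -3.1 158.5]
handle lateral @110 210 [ 19.2  -3.3 114.5]
handle lateral @110 235 [  2.3  -3.4 114.5]
grip net [ -0.4  -4.5 136.5] key net [  0.4  -1.5 218.5] stand net [  2.2  -3.1 224.5]
[18, 0, 110] [211.8 322.1]
[-18, 0, 110] [263.9 322.1]
[18, 0, 66] [198.5 322.1]
[0, 0, 66] [221.8 322.1]
[0, 17, 66] [221.8 344.5]
[17, 0, 66] [199.8 322.1]
[-17, 0, 66] [243.1 322.1]
[(194, [135, 78, 38]), (197, [113, 64, 31]), (200, [63, 10, 7]), (203, [66, 6, 5]), (206, [67, 7, 6]), (209, [81, 9, 6]), (212, [150, 17, 14]), (215, [175, 23, 18]), (218, [183, 25, 21]), (221, [183, 25, 21]), (224, [182, 25, 21]), (227, [169, 23, 19]), (230, [164, 22, 18]), (233, [164, 22, 19]), (236, [164, 22, 18]), (239, [164, 22, 18]), (242, [163, 21, 17]), (245, [162, 21, 18]), (248, [161, 20, 16]), (251, [161, 21, 16]), (254, [160, 20, 16]), (257, [154, 20, 16]), (260, [126, 45, 25]), (263, [150, 87, 43]), (266, [144, 86, 44]), (269, [152, 118, 79])]
[(290, [121, 69, 34]), (293, [126, 72, 36]), (296, [92, 60, 40]), (299, [54, 53, 50]), (302, [54, 53, 49]), (305, [55, 50, 46]), (308, [130, 17, 14]), (311, [173, 22, 19]), (314, [183, 24, 20]), (317, [183, 25, 21]), (320, [183, 25, 21]), (323, [160, 21, 17]), (326, [99, 12, 10]), (329, [24, 22, 20]), (332, [35, 35, 33]), (335, [54, 54, 49]), (338, [53, 51, 47]), (341, [107, 61, 31]), (344, [120, 69, 34])]
```

```bash
python3 -m crank '[0.004,-0.0062,0,0,0,0,0,0,0.036,0,0,0,0,0,0.036,0,0,0,0,0,0.036,0,0,0,0,0,0.036,0,0,0,0,0,0.036,0,0,0,0,0,0.036,0,0,0,0,0,0.036,0,0,0,0,0,0.012,0,0,0,0,0,0.012,0,0,0]' 90
python3 -m crank '[0,0,0,0,0,0,0,0,0,0,0,0,0,0,0,0,0,0,0,0,0,0,0,0,0,0,0,0,0,0,0,0,0,0,0,0,0,0,0,0,0,0,0,0,0,0,0,0,0,0,0,0,0,0]' 255 50
python3 w.py w2.png
```

```text
time: 3.78
position: [547.8, 179.3, 85.7]
ee_rot: [-0.376, 0.927, 0.0, -0.001]
contact_force: [0.4, -1.3, -0.2]
opening: 60.8
gripper_force: 0.0
time: 4.53
position: [548.2, 179.7, 86.7]
ee_rot: [-0.376, 0.927, -0.0, 0.0]
contact_force: [0.4, 0.3, 2.0]
opening: 13.4
gripper_force: 50.0
pos [548.2 179.7  86.7] psi 2.342215380814885 z [ 4.e-04  1.e-04 -1.e+00] q [ 0.196  0.386  1.705  0.     1.049 -2.146] t 4.5333
```

```bash
python3 -m crank '[0,0,-0.01,0,0,0,0,0,-0.03,0,0,0,0,0,-0.04,0,0,0,0,0,-0.04,0,0,0,0,0,-0.04,0,0,0,0,0,-0.04,0,0,0,0,0,0,0,0,0]'
python3 -m crank '[0.0485,-0.0411,0,0,0,0,0.0485,-0.0411,0,0,0,0,0.0485,-0.0411,0,0,0,0,0.0485,-0.0411,0,0,0,0,0.0485,-0.0411,0,0,0,0,0.0485,-0.0411,0,0,0,0,0.0485,-0.0411,0,0,0,0,0.0485,-0.0411,0,0,0,0,0,0,0,0,0,0.0336,0,0,0,0,0,0.0336]'
python3 -m crank '[0,0,0,0,0,0.0336,0,0,0,0,0,0.0336,0,0,0,0,0,0,0,0,0,0,0,0,0,0,0,0,0,0]'
python3 w.py w3.png key stud_top collar_top key_grip case
```

```text
time: 5.17
position: [550.4, 180.1, 190.5]
ee_rot: [-0.376, 0.927, -0.001, 0.004]
contact_force: [-0.1, 0.3, -1.4]
opening: 13.6
gripper_force: 50.0
time: 6.0
position: [522.6, -75.4, 185.0]
ee_rot: [-0.272, 0.962, 0.0, -0.001]
contact_force: [0.8, -0.5, -1.6]
opening: 13.6
gripper_force: 50.0
time: 6.42
position: [523.2, -73.3, 185.8]
ee_rot: [-0.175, 0.985, 0.0, -0.0]
contact_force: [-0.7, 0.3, -1.3]
opening: 13.9
gripper_force: 50.0
pos [523.2 -73.3 185.8] psi 1.922332307866721 z [-1.e-03  3.e-04 -1.e+00] q [-0.271  0.232  1.666  0.     1.245 -2.193] t 6.4167
key [([253.7, 321.7], 0.82)]
stud_top [([175.8, 323.8], 0.73)]
collar_top [([178.8, 323.2], 0.89)]
key_grip [([322.6, 320.5], 0.72)]
case [([164.9, 256.1], 0.66), ([369.9, 45.6], 0.49)]
```

View pics/w3.png

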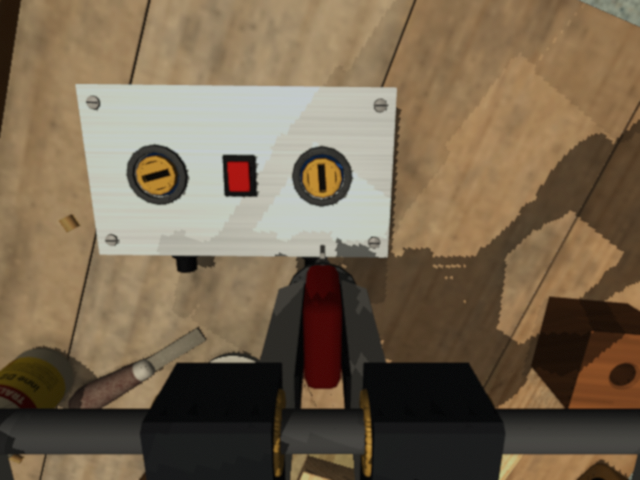

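The picture shows the open stud at (178,322) with a nearly vertical slot, the locked stud at (176,157), and the blade tip just visible at (250,322), above the flange edge.

```bash
cat > m.py <<'E'
from h import *
import sys
f=sys.argv[1]; r0,r1,c0,c1=map(int,sys.argv[2:6]); z=float(sys.argv[6])
c=cam("wrist"); s=bot.sense(); Rt=R.from_quat(s["ee_rot"]).as_matrix(); p=np.array(s["position"])
im=cv2.imread("pics/"+f)[:,:,::-1].astype(int); sub=im[r0:r1,c0:c1]
br=(sub[...,0]>120)&(sub[...,2]<110)&(sub[...,0]-sub[...,2]>50)
hull=cv2.convexHull(np.argwhere(br)[:,::-1].astype(np.int32).reshape(-1,1,2)); hm=np.zeros(br.shape,np.uint8); cv2.fillConvexPoly(hm,hull,1)
hm=cv2.erode(hm,np.ones((3,3)))
dk=(hm>0)&(sub.sum(2)<200)
n,l,st,_=cv2.connectedComponentsWithStats(dk.astype(np.uint8)); k=1+np.argmax(st[1:,4]); pts=np.argwhere(l==k)+[r0,c0]
H=np.array([(Rt.T@(atz("wrist",q,z,c)-p)) for q in pts])[:,:2]
hp=[(Rt.T@(atz("wrist",(q[0][1]+r0,q[0][0]+c0),z,c)-p))[:2] for q in hull]
(cc,rad)=cv2.minEnclosingCircle(np.array(hp,np.float32))
m=H.mean(0); w,v=np.linalg.eigh(np.cov((H-m).T)); d=v[:,1]*np.sign(v[0,1])
print("slot ctr tool",m.round(2),"angle in tool xy",np.arctan2(d[1],d[0]).round(3),"len",np.ptp((H-m)@v[:,1]).round(1),np.ptp((H-m)@v[:,0]).round(1),"head",np.round(cc,1),round(rad,1), "world",np.round(p+Rt@[*cc,0],1))
E
python3 m.py w3.png 155 200 300 345 65
python3 m.py w3.png 150 200 132 182 61
python3 - <<'E'
from h import *
im=cv2.imread("pics/w3.png")[:,:,::-1]
for r in range(242,262,2): print(r,[int(v) for v in im[r,312:334].mean(1)])
c=cam("wrist"); s=bot.sense(); Rt=R.from_quat(s["ee_rot"]).as_matrix(); p=np.array(s["position"])
for P in ([0,0,80.5],[7.5,0,80.5],[7.5,1.5,80.5],[7.5,-1.5,80.5],[17,0,20.5],[0,0,120.8]): print(P,np.round(proj("wrist",p+Rt@P,c),1))
E
```

```text
slot ctr tool [39.36 -0.09] angle in tool xy -0.065 len 17.8 4.4 head [39.1 -0.2] 12.7 world [487.  -87.  186.4]
slot ctr tool [  40.19 -109.81] angle in tool xy 1.31 len 18.4 4.3 head [  40.2 -110.2] 12.8 world [ 523.6 -190.7  186.4]
242 [179, 179, 180, 179, 179, 180, 180, 180, 180, 180, 180, 180, 180, 180, 180, 180, 180, 179, 179, 180, 180, 180]
244 [182, 183, 183, 183, 183, 183, 182, 176, 161, 147, 142, 147, 159, 173, 181, 183, 182, 183, 183, 182, 182, 182]
246 [186, 186, 185, 187, 186, 186, 180, 156, 108, 69, 58, 66, 99, 144, 175, 186, 186, 185, 186, 185, 185, 185]
248 [184, 185, 185, 185, 185, 184, 179, 153, 101, 59, 46, 54, 91, 141, 175, 185, 185, 185, 185, 185, 185, 184]
250 [183, 184, 184, 183, 184, 183, 178, 151, 101, 59, 46, 54, 89, 140, 173, 183, 184, 184, 183, 183, 183, 178]
252 [182, 183, 182, 183, 182, 183, 177, 153, 108, 76, 68, 71, 94, 139, 172, 182, 183, 182, 182, 182, 182, 182]
254 [179, 179, 180, 179, 180, 179, 176, 160, 137, 128, 127, 122, 120, 138, 168, 180, 180, 180, 180, 180, 180, 179]
256 [123, 122, 122, 122, 126, 129, 130, 128, 130, 135, 136, 131, 116, 110, 123, 135, 142, 144, 144, 143, 145, 145]
258 [23, 22, 22, 23, 26, 34, 42, 58, 78, 90, 94, 90, 77, 52, 44, 54, 66, 70, 70, 70, 70, 71]
260 [9, 10, 10, 17, 26, 36, 41, 38, 34, 33, 34, 36, 35, 31, 32, 37, 47, 56, 60, 62, 61, 61]
[0, 0, 80.5] [255.  321.5]
[7.5, 0, 80.5] [242.8 321.5]
[7.5, 1.5, 80.5] [242.8 324.1]
[7.5, -1.5, 80.5] [242.8 318.9]
[17, 0, 20.5] [262.4 321.2]
[0, 0, 120.8] [235.8 321.6]
```

```bash
python3 -m crank '[0.0404,-0.0004,0,0,0,0,0.0404,-0.0004,0,0,0,-0.0207,0,0,0.02,0,0,0,0,0,0.03,0,0,0,0,0,0.02,0,0,0,0,0,0,0,0,0,0,0,0,0,0,0]'
python3 w.py w4.png stud_top key
python3 - <<'E'
import cv2
im=cv2.imread("pics/w4.png")[190:330,240:400]; cv2.imwrite("pics/w4c.png",cv2.resize(im,None,fx=4.2,fy=4.2,interpolation=cv2.INTER_CUBIC))
E
```

```text
time: 7.3
position: [485.8, -87.4, 150.8]
ee_rot: [-0.206, 0.979, 0.0, -0.001]
contact_force: [-0.3, -0.3, -2.0]
opening: 14.0
gripper_force: 50.0
pos [485.8 -87.4 150.8] psi 1.984955839593613 z [-1.3e-03  7.0e-04 -1.0e+00] q [-0.319  0.211  1.79   0.     1.142 -2.304] t 7.3
stud_top []
key [([257.1, 321.5], 0.74)]
```

View pics/w4c.png

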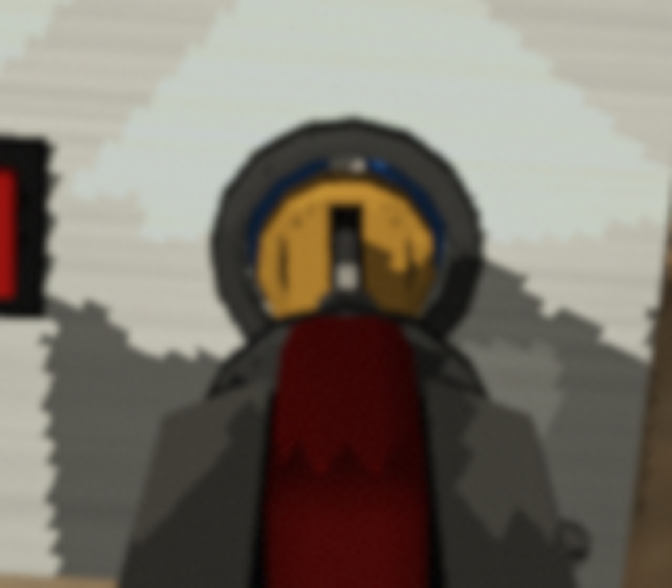

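The crop shows the blade centred over the slot (crop column 346), with its front edge just behind the slot's end at crop (207–228). I'll lower it into the slot.

```bash
python3 -m crank '[0,0,0.0024,0,0,0,0,0,0.0024,0,0,0,0,0,0.0024,0,0,0,0,0,0.0024,0,0,0,0,0,0.0024,0,0,0,0,0,0.0024,0,0,0,0,0,0,0,0,0]'
python3 -m crank '[0,0,0.0024,0,0,0,0,0,0.0024,0,0,0,0,0,0,0,0,0,0,0,0,0,0,0]'
```

```text
time: 8.03
position: [485.5, -87.6, 144.0]
ee_rot: [-0.206, 0.979, 0.0, -0.0]
contact_force: [-0.9, -0.1, -1.6]
opening: 13.4
gripper_force: 50.0
time: 8.37
position: [485.7, -87.7, 141.8]
ee_rot: [-0.206, 0.979, 0.0, -0.0]
contact_force: [-0.5, 0.1, -1.1]
opening: 13.9
gripper_force: 50.0
```

The blade is in the slot. Now I press.

```bash
python3 -m crank '[0,0,0.002,0,0,0,0,0,0.002,0,0,0,0,0,0.002,0,0,0,0,0,0,0,0,0,0,0,0,0,0,0]'
python3 -m crank '[0,0,0.002,0,0,0,0,0,0.002,0,0,0,0,0,0.002,0,0,0,0,0,0.002,0,0,0,0,0,0,0,0,0,0,0,0,0,0,0]'
```

```text
time: 8.78
position: [485.9, -87.7, 139.4]
ee_rot: [-0.206, 0.979, -0.0, 0.0]
contact_force: [-1.3, 0.0, 5.8]
opening: 13.6
gripper_force: 50.0
time: 9.28
position: [485.9, -87.7, 136.0]
ee_rot: [-0.206, 0.979, -0.0, 0.0]
contact_force: [-2.4, 1.2, 9.6]
opening: 13.8
gripper_force: 50.0
```

```bash
python3 -m crank '[0,0,0.002,0,0,0,0,0,0.002,0,0,0,0,0,0.002,0,0,0,0,0,0.002,0,0,0,0,0,0,0,0,0,0,0,0,0,0,0]'; python3 -c "
from h import *
s=bot.sense();print(s['wrist_torque'])"
```

```text
time: 9.78
position: [485.9, -87.7, 132.6]
ee_rot: [-0.206, 0.979, -0.0, 0.001]
contact_force: [-3.5, 1.2, 13.5]
opening: 13.8
gripper_force: 50.0
[ 0.329312    0.8241352  -0.02830205]
```

```bash
python3 -m crank '[0,0.00015,0,0,0,0.0239,0,0.00015,0,0,0,0.0239,0,0.00015,0,0,0,0.0239,0,0,0,0,0,0]'; python3 -c "
from h import *
s=bot.sense();print(s['wrist_torque'])"
python3 -m crank '[0,0.00015,0,0,0,0.0239,0,0.00015,0,0,0,0.0239,0,0.00015,0,0,0,0.0239,0,0.00015,0,0,0,0.0239,0,0,0,0,0,0]'; python3 -c "
from h import *
s=bot.sense();print(s['wrist_torque'],s['joint_positions'][5])"
```

```text
time: 10.12
position: [485.9, -87.6, 132.7]
ee_rot: [-0.093, 0.996, -0.0, 0.001]
contact_force: [-3.4, 0.7, 13.1]
opening: 14.1
gripper_force: 50.0
[0.27032204 0.84272079 0.04390611]
time: 10.53
position: [485.8, -87.6, 132.7]
ee_rot: [0.057, 0.998, -0.001, 0.001]
contact_force: [-3.6, 0.8, 13.1]
opening: 14.0
gripper_force: 50.0
[0.10412738 0.84882149 0.00624895] -1.775788302660516
```

```bash
cat > s.py <<'E'
from h import *
v=[]
s=bot.sense(); Rt=R.from_quat(s["ee_rot"]).as_matrix()
print("   tau_z",np.round(s["wrist_torque"],3),"psi",np.round(np.arctan2(Rt[1,1],Rt[0,1]),4))
E
python3 -m crank '[0,0.00015,0,0,0,0.0239,0,0.00015,0,0,0,0.0239,0,0.00015,0,0,0,0.0239,0,0,0,0,0,0]'|grep -E 'force|pos'; python3 s.py
for i in 1 2; do :; done
python3 -m crank '[0,0.0001,0,0,0,0.01,0,0.0001,0,0,0,0.01,0,0,0,0,0,0]'|grep contact; python3 s.py
python3 -m crank '[0,0.0001,0,0,0,0.01,0,0.0001,0,0,0,0.01,0,0,0,0,0,0]'|grep contact; python3 s.py
```

```text
position: [485.8, -87.5, 132.7]
contact_force: [-3.2, -1.2, 13.5]
gripper_force: 50.0
   tau_z [0.016 0.878 0.028] psi 1.2322
contact_force: [-3.0, -0.6, 13.2]
   tau_z [-0.024  0.869  0.009] psi 1.1708
contact_force: [-3.5, -0.4, 14.0]
   tau_z [-0.063  0.999  0.038] psi 1.1081
```

```bash
cat >> s.py <<'E'
import sys
sys.exit(abs(s["wrist_torque"][2])>0.075)
E
python3 -m crank '[0,0.0001,0,0,0,0.009,0,0,0,0,0,0]'|grep contact; python3 s.py && 
python3 -m crank '[0,0.0001,0,0,0,0.009,0,0,0,0,0,0]'|grep contact && python3 s.py && 
python3 -m crank '[0,0.0001,0,0,0,0.009,0,0,0,0,0,0]'|grep contact && python3 s.py && 
python3 -m crank '[0,0.0001,0,0,0,0.009,0,0,0,0,0,0]'|grep contact && python3 s.py && 
python3 -m crank '[0,0.0001,0,0,0,0.009,0,0,0,0,0,0]'|grep contact && python3 s.py && 
python3 -m crank '[0,0.0001,0,0,0,0.009,0,0,0,0,0,0]'|grep contact && python3 s.py
```

```text
contact_force: [-3.4, -0.5, 13.5]
   tau_z [-0.124  0.98   0.029] psi 1.08False
```

```bash
sed -i '$d' s.py; echo 'sys.exit(int(abs(s["wrist_torque"][2])>0.075))' >> s.py
python3 -m crank '[0,0.0001,0,0,0,0.009,0,0,0,0,0,0]'|grep contact && python3 s.py && 
python3 -m crank '[0,0.0001,0,0,0,0.009,0,0,0,0,0,0]'|grep contact && python3 s.py && 
python3 -m crank '[0,0.0001,0,0,0,0.009,0,0,0,0,0,0]'|grep contact && python3 s.py && 
python3 -m crank '[0,0.0001,0,0,0,0.009,0,0,0,0,0,0]'|grep contact && python3 s.py && 
python3 -m crank '[0,0.0001,0,0,0,0.009,0,0,0,0,0,0]'|grep contact && python3 s.py && 
python3 -m crank '[0,0.0001,0,0,0,0.009,0,0,0,0,0,0]'|grep contact && python3 s.py
```

```text
contact_force: [-3.9, -0.6, 12.6]
   tau_z [-0.106  1.007  0.006] psi 1.0518
contact_force: [-4.2, -1.1, 13.4]
   tau_z [-0.129  0.913  0.073] psi 1.0235
contact_force: [-3.8, -1.0, 13.3]
   tau_z [-0.118  0.969  0.025] psi 0.9953
contact_force: [-4.2, -0.3, 12.6]
   tau_z [-0.157  0.972 -0.002] psi 0.967
contact_force: [-3.3, -0.4, 13.2]
   tau_z [-0.24   0.97   0.034] psi 0.9388
contact_force: [-3.8, 0.1, 12.8]
   tau_z [-0.203  1.046  0.014] psi 0.9106
```

```bash
sed -i 's/>0.075/>0.085/' s.py
python3 -m crank '[0,0.0001,0,0,0,0.009,0,0,0,0,0,0]'|grep contact && python3 s.py && 
python3 -m crank '[0,0.0001,0,0,0,0.009,0,0,0,0,0,0]'|grep contact && python3 s.py && 
python3 -m crank '[0,0.0001,0,0,0,0.009,0,0,0,0,0,0]'|grep contact && python3 s.py && 
python3 -m crank '[0,0.0001,0,0,0,0.009,0,0,0,0,0,0]'|grep contact && python3 s.py && 
python3 -m crank '[0,0.0001,0,0,0,0.009,0,0,0,0,0,0]'|grep contact && python3 s.py && 
python3 -m crank '[0,0.0001,0,0,0,0.009,0,0,0,0,0,0]'|grep contact && python3 s.py && 
python3 -m crank '[0,0.0001,0,0,0,0.009,0,0,0,0,0,0]'|grep contact && python3 s.py && 
python3 -m crank '[0,0.0001,0,0,0,0.009,0,0,0,0,0,0]'|grep contact && python3 s.py
```

```text
contact_force: [-4.1, -0.8, 13.2]
   tau_z [-0.263  1.022  0.033] psi 0.8822
contact_force: [-3.3, -1.0, 12.5]
   tau_z [-0.263  1.043  0.057] psi 0.854
contact_force: [-3.6, -1.7, 12.6]
   tau_z [-0.272  1.087  0.   ] psi 0.8258
contact_force: [-4.0, -0.9, 13.2]
   tau_z [-0.281  1.073  0.017] psi 0.7975
contact_force: [-3.8, -0.6, 12.4]
   tau_z [-0.305  1.044  0.012] psi 0.7692
contact_force: [-4.5, -0.8, 12.9]
   tau_z [-0.356  1.112 -0.009] psi 0.741
contact_force: [-3.8, -0.8, 13.2]
   tau_z [-0.302  1.161 -0.022] psi 0.7127
contact_force: [-4.4, -1.2, 13.6]
   tau_z [-0.348  1.086 -0.004] psi 0.6845
```

```bash
python3 -m crank '[0,0.0001,0,0,0,0.009,0,0,0,0,0,0]'|grep contact && python3 s.py && 
python3 -m crank '[0,0.0001,0,0,0,0.009,0,0,0,0,0,0]'|grep contact && python3 s.py && 
python3 -m crank '[0,0.0001,0,0,0,0.009,0,0,0,0,0,0]'|grep contact && python3 s.py && 
python3 -m crank '[0,0.0001,0,0,0,0.009,0,0,0,0,0,0]'|grep contact && python3 s.py && 
python3 -m crank '[0,0.0001,0,0,0,0.009,0,0,0,0,0,0]'|grep contact && python3 s.py && 
python3 -m crank '[0,0.0001,0,0,0,0.009,0,0,0,0,0,0]'|grep contact && python3 s.py && 
python3 -m crank '[0,0.0001,0,0,0,0.009,0,0,0,0,0,0]'|grep contact && python3 s.py && 
python3 -m crank '[0,0.0001,0,0,0,0.009,0,0,0,0,0,0]'|grep contact && python3 s.py
```

```text
contact_force: [-4.3, -1.4, 12.9]
   tau_z [-0.379  1.118 -0.003] psi 0.6562
contact_force: [-5.1, -1.2, 12.6]
   tau_z [-0.406  1.136  0.029] psi 0.6279
contact_force: [-4.0, -1.7, 14.3]
   tau_z [-0.412  1.186  0.038] psi 0.5997
contact_force: [-5.0, -1.0, 13.6]
   tau_z [-0.353  1.19   0.008] psi 0.5714
contact_force: [-3.3, -0.7, 13.5]
   tau_z [-0.332  1.037  0.028] psi 0.5429
contact_force: [-3.1, 0.5, 13.1]
   tau_z [-0.303  0.944  0.073] psi 0.5146
contact_force: [-2.9, 0.2, 12.4]
   tau_z [-0.316  0.963  0.061] psi 0.4864
contact_force: [-3.4, -1.5, 13.2]
   tau_z [-0.315  1.005  0.035] psi 0.4583
```

```bash
for i in 1 2 3; do python3 -m crank '[0,0,0,0,0,0]'|grep contact; python3 s.py; done
python3 w.py w5.png
python3 - <<'E'
import cv2
im=cv2.imread("pics/w5.png")[190:330,240:400]; cv2.imwrite("pics/w5c.png",cv2.resize(im,None,fx=4.2,fy=4.2,interpolation=cv2.INTER_CUBIC))
E
```

```text
contact_force: [-4.3, -1.0, 12.4]
   tau_z [-0.345  1.041  0.091] psi 0.4591
contact_force: [-3.8, -1.7, 12.9]
   tau_z [-0.296  1.031  0.019] psi 0.4592
contact_force: [-4.1, -0.6, 13.2]
   tau_z [-0.308  0.959  0.09 ] psi 0.4592
pos [486.4 -86.9 132.6] psi 0.45920782933679793 z [ 5.0e-04 -2.4e-03 -1.0e+00] q [-0.316  0.228  1.818 -0.002  1.095 -0.774] t 15.45
```

View pics/w5c.png

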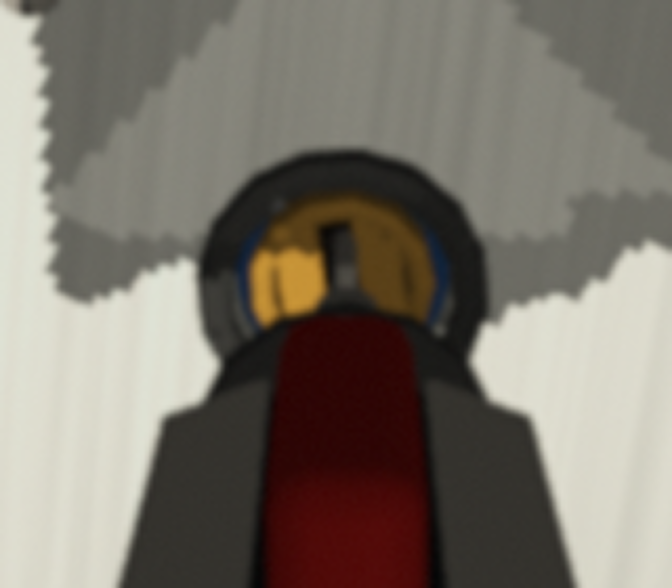

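The crop shows the blade tilted against the slot walls (gap at left, crop (325,240)), so the key is loaded in the turning sense. I'll advance in smaller steps and average the readings.

```bash
cat > a.py <<'E'
from h import *
import sys
T=[];F=[]
for i in range(4):
    bot.grab_frame("wrist"); s=bot.sense(); T.append(s["wrist_torque"]);F.append(s["contact_force"])
Rt=R.from_quat(s["ee_rot"]).as_matrix(); T=np.mean(T,0)
print("tau",T.round(3),"F",np.mean(F,0).round(1),"psi",np.arctan2(Rt[1,1],Rt[0,1]).round(4),"z",round(s["position"][2],1),"t",s["time"])
sys.exit(int(T[2]>0.085))
E
python3 a.py && 
python3 -m crank '[0,0,0,0,0,0.007,0,0,0,0,0,0]' >/dev/null && python3 a.py &&
python3 -m crank '[0,0,0,0,0,0.007,0,0,0,0,0,0]' >/dev/null && python3 a.py &&
python3 -m crank '[0,0,0,0,0,0.007,0,0,0,0,0,0]' >/dev/null && python3 a.py
```

```text
tau [-0.311  1.039  0.063] F [-3.8 -1.1 13. ] psi 0.4592 z 132.6 t 15.7
tau [-0.35   1.097  0.077] F [-4.1 -1.  13.3] psi 0.4372 z 132.6 t 16.0667
tau [-0.365  1.125  0.062] F [-4.5 -1.2 13.7] psi 0.4152 z 132.6 t 16.4333
tau [-0.329  1.147  0.1  ] F [-4.3 -1.2 13.5] psi 0.3933 z 132.6 t 16.8
```

Run:
```python
from h import *
bot_img=bot.grab_frame("wrist"); cv2.imwrite("pics/w6.png",bot_img[:,:,::-1])
for f in ("w5.png","w6.png"):
    im=cv2.imread("pics/"+f)[:,:,::-1].astype(int)
    print(f)
    for r in range(240,264,3): print(r,[int(v) for v in im[r,308:338].sum(1)/3])
```

```text
w5.png
240 [35, 37, 41, 48, 53, 56, 57, 59, 59, 60, 59, 60, 59, 59, 58, 58, 60, 59, 61, 60, 59, 59, 55, 51, 47, 42, 36, 33, 30, 28]
243 [54, 56, 57, 58, 58, 57, 51, 45, 36, 30, 26, 22, 21, 22, 25, 37, 52, 57, 58, 57, 56, 56, 57, 58, 59, 60, 59, 54, 45, 37]
246 [65, 60, 57, 57, 58, 57, 52, 40, 24, 12, 15, 23, 32, 37, 39, 44, 51, 56, 58, 60, 58, 58, 55, 52, 52, 55, 57, 58, 58, 57]
249 [92, 99, 96, 83, 72, 65, 65, 60, 40, 19, 15, 25, 35, 40, 40, 42, 46, 53, 58, 59, 59, 59, 59, 60, 58, 59, 57, 53, 54, 57]
252 [134, 133, 134, 133, 131, 129, 127, 113, 80, 37, 18, 27, 40, 45, 47, 48, 50, 54, 58, 59, 60, 60, 59, 59, 59, 58, 56, 52, 47, 48]
255 [133, 133, 133, 133, 132, 132, 132, 127, 102, 55, 24, 35, 57, 68, 71, 70, 63, 55, 56, 59, 59, 59, 59, 59, 60, 58, 57, 49, 41, 42]
258 [132, 134, 132, 133, 133, 133, 133, 129, 111, 76, 44, 39, 48, 54, 56, 56, 51, 46, 50, 56, 58, 59, 60, 59, 59, 58, 58, 53, 44, 40]
261 [126, 133, 134, 133, 132, 131, 122, 102, 72, 47, 38, 36, 34, 31, 31, 32, 32, 35, 36, 40, 45, 52, 56, 58, 58, 59, 59, 56, 50, 47]
w6.png
240 [35, 38, 43, 48, 53, 56, 56, 58, 58, 60, 60, 61,
[... 295 characters left out ...]
8, 56, 54, 56, 57, 57, 57, 59, 60]
249 [119, 129, 135, 135, 136, 135, 126, 99, 55, 19, 14, 26, 36, 40, 39, 42, 47, 54, 57, 58, 60, 60, 59, 60, 59, 58, 56, 52, 51, 54]
252 [133, 135, 134, 135, 136, 135, 132, 117, 83, 40, 18, 27, 40, 46, 47, 47, 49, 53, 57, 59, 58, 59, 58, 59, 59, 59, 57, 50, 45, 47]
255 [134, 135, 136, 135, 136, 135, 134, 131, 111, 69, 33, 36, 57, 69, 72, 69, 58, 49, 52, 58, 58, 58, 58, 60, 59, 59, 58, 53, 44, 41]
258 [129, 135, 135, 135, 134, 135, 135, 133, 123, 95, 57, 41, 49, 54, 56, 56, 49, 41, 44, 54, 58, 58, 59, 58, 59, 59, 58, 57, 52, 44]
261 [121, 133, 135, 135, 135, 133, 124, 103, 73, 49, 38, 34, 35, 32, 32, 32, 34, 34, 36, 40, 46, 51, 57, 58, 58, 58, 58, 59, 56, 52]
```

The slot's edge slope in the image rose by the same 0.066 rad that the tool turned. So the stud stands still at its stop, about 1.37 rad from the case's x, matching the other stud. The twist is about 0.1 N m. I'll let it up now, holding the angle.

```bash
python3 -m crank '[0,0,-0.0016,0,0,0,0,0,-0.0016,0,0,0,0,0,-0.0016,0,0,0,0,0,-0.0016,0,0,0,0,0,-0.0016,0,0,0,0,0,0,0,0,0]' | grep -E 'time|pos|cont'; python3 a.py
python3 -m crank '[0,0,-0.0016,0,0,0,0,0,-0.0016,0,0,0,0,0,-0.0016,0,0,0,0,0,0,0,0,0]' | grep -E 'time|pos|cont'; python3 a.py
```

```text
time: 17.35
position: [486.1, -87.0, 136.0]
contact_force: [-3.7, -2.2, 10.0]
tau [-0.44   0.867  0.075] F [-3.3 -1.9  9.3] psi 0.3932 z 136.0 t 17.55
time: 17.88
position: [486.1, -86.9, 137.7]
contact_force: [-3.1, -3.0, 6.7]
tau [-0.661  0.83   0.049] F [-3.  -2.2  6.4] psi 0.393 z 137.7 t 18.0833
```

```bash
python3 -m crank '[0,0,-0.001,0,0,0,0,0,0,0,0,0]' | grep -E 'pos|cont'; python3 a.py
python3 -m crank '[0,0,-0.001,0,0,0,0,0,0,0,0,0]' | grep -E 'pos|cont'; python3 a.py
python3 -m crank '[0,0,-0.001,0,0,0,0,0,0,0,0,0]' | grep -E 'pos|cont'; python3 a.py
```

```text
position: [486.1, -86.8, 137.7]
contact_force: [-2.1, -3.9, 4.3]
tau [-1.131  0.882  0.07 ] F [-3.2 -4.4  3.8] psi 0.3928 z 137.7 t 18.45
position: [486.1, -86.7, 137.8]
contact_force: [-3.1, -4.0, 2.1]
tau [-1.151  0.739  0.063] F [-2.9 -4.5  1.9] psi 0.3928 z 137.8 t 18.8167
position: [486.0, -86.6, 138.0]
contact_force: [-1.9, -4.6, -1.6]
tau [-1.256  0.616  0.049] F [-2.4 -4.9 -1.5] psi 0.3927 z 137.9 t 19.1833
```

The height stayed at 137.7 mm while the force fell to zero, so the stud is caught. I'll ease the twist off within the blade's play, then lift.

```bash
python3 -m crank '[0,0,0,0,0,-0.016,0,0,0,0,0,-0.016,0,0,0,0,0,0]' | grep -E 'pos|cont'; python3 a.py
python3 -m crank '[0,0,-0.002,0,0,0,0,0,-0.002,0,0,0,0,0,-0.002,0,0,0,0,0,0,0,0,0]' | grep -E 'pos|cont'; python3 a.py
python3 -m crank '[0,0,-0.003,0,0,0,0,0,-0.003,0,0,0,0,0,-0.004,0,0,0,0,0,0,0,0,0]' | grep -E 'pos|cont'; python3 a.py
```

```text
position: [486.2, -86.2, 138.0]
contact_force: [-2.0, -4.2, -2.4]
tau [-1.079  0.548  0.025] F [-2.4 -3.9 -3.1] psi 0.4919 z 138.2 t 19.6333
position: [487.9, -85.0, 142.3]
contact_force: [0.6, 0.1, -2.0]
tau [-0.079  0.015 -0.003] F [-0.1 -0.4 -1.2] psi 0.4924 z 142.3 t 20.1667
position: [487.0, -86.0, 147.3]
contact_force: [-0.1, 0.4, -2.4]
tau [-0.041  0.031 -0.002] F [ 0.1  0.2 -1.5] psi 0.4927 z 146.8 t 20.7
```

```bash
python3 -m crank '[0,0,-0.026,0,0,0,0,0,-0.026,0,0,0,0,0,-0.026,0,0,0,-0.04,0,0,0,0,0,-0.04,0,0,0,0,0,0,0,0,0,0,0,0,0,0,0,0,0]' | grep -E 'pos|cont'
python3 w.py w7.png stud_top collar_top key
python3 - <<'E'
import cv2
im=cv2.imread("pics/w7.png"); cv2.imwrite("pics/w7c.png",im[60:460,100:560])
E
```

```text
position: [505.5, -121.5, 185.4]
contact_force: [-1.1, 0.0, -1.1]
pos [ 505.5 -121.5  185.4] psi 0.49140722694013905 z [-7.e-04  8.e-04 -1.e+00] q [-3.700e-01  2.200e-01  1.684e+00  1.000e-03  1.239e+00 -8.620e-01] t 21.2833
stud_top [([179.5, 321.2], 0.58)]
collar_top [([178.3, 318.3], 0.83), ([291.8, 540.8], 0.64)]
key [([255.9, 323.4], 0.78)]
```

View pics/w7c.png

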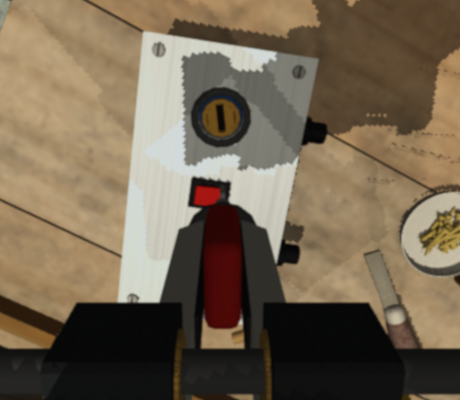

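The stud's slot at crop (221,118) has turned about a quarter turn, and the head sits in its collar like the other one. I'll check the blade's position in the grip numerically and go back to the stand.

```bash
python3 m.py w7.png 155 205 290 350 61
python3 - <<'E'
import cv2
im=cv2.imread("pics/w7.png")
for r in range(240,262,3): print(r,[int(v) for v in im[r,312:336].mean(1)])
E
python3 -m crank '[0.0614,0.0449,0,0,0,0,0.0614,0.0449,0,0,0,0,0.0614,0.0449,0,0,0,0,0.0614,0.0449,0,0,0,0,0.0614,0.0449,0,0,0,0,0.0614,0.0449,0,0,0,0,0.0614,0.0449,0,0,0,0,0.0614,0.0449,0,0,0,0]' | grep -E 'pos|cont'
python3 -m crank '[0,0,0,0,0,-0.0393,0,0,0,0,0,-0.0393,0,0,0,0,0,-0.0393,0,0,0,0,0,-0.0393,0,0,0,0,0,-0.0393,0,0,0,0,0,-0.0393,0,0,0,0,0,-0.0393,0,0,0,0,0,-0.0393,0,0,0,0,0,-0.0393,0,0,0,0,0,-0.0393]' | grep pos
python3 -m crank '[0,0,0,0,0,-0.0393,0,0,0,0,0,-0.0393,0,0,0,0,0,-0.0393,0,0,0,0,0,-0.0393,0,0,0,0,0,-0.0393,0,0,0,0,0,0,0,0,0,0,0,0]' | grep pos
python3 w.py w8.png key stand
```

```text
240 [58, 78, 103, 123, 127, 110, 85, 85, 113, 142, 165, 180, 188, 183, 164, 144, 148, 165, 184, 195, 200, 203, 204, 204]
243 [18, 19, 20, 19, 19, 19, 20, 19, 19, 19, 21, 24, 26, 29, 27, 25, 26, 45, 93, 153, 191, 203, 205, 205]
246 [21, 20, 20, 19, 20, 19, 22, 26, 32, 34, 35, 36, 33, 27, 22, 20, 23, 56, 120, 175, 198, 203, 204, 204]
249 [66, 64, 63, 61, 63, 60, 60, 55, 45, 37, 36, 36, 33, 28, 23, 19, 28, 66, 126, 176, 198, 203, 204, 204]
252 [68, 68, 69, 68, 68, 68, 67, 62, 52, 43, 43, 42, 37, 29, 22, 22, 50, 111, 168, 195, 202, 204, 205, 205]
255 [68, 68, 69, 68, 68, 68, 67, 66, 64, 63, 65, 64, 57, 41, 25, 20, 42, 96, 155, 191, 202, 204, 204, 203]
258 [68, 68, 67, 68, 66, 64, 60, 56, 51, 49, 51, 52, 48, 38, 29, 49, 105, 162, 193, 201, 203, 203, 204, 202]
261 [68, 67, 65, 59, 48, 38, 32, 32, 30, 28, 29, 28, 29, 32, 32, 47, 90, 146, 185, 199, 203, 204, 203, 202]
position: [546.6, 182.5, 185.9]
contact_force: [1.1, 0.1, -1.1]
position: [546.7, 180.6, 185.7]
position: [546.9, 180.5, 185.7]
pos [546.9 180.5 185.7] psi 2.3421811233374394 z [-5.e-04  2.e-04 -1.e+00] q [ 0.198  0.301  1.567  0.     1.274 -2.144] t 23.5667
key [([255.2, 322.2], 0.96), ([164.3, 437.6], 0.79), ([214.1, 320.4], 0.59)]
stand [([213.8, 317.6], 0.73)]Traceback (most recent call last):
  File "m.py", line 7, in <module>
    hull=cv2.convexHull(np.argwhere(br)[:,::-1].astype(np.int32).reshape(-1,1,2)); hm=np.zeros(br.shape,np.uint8); cv2.fillConvexPoly(hm,hull,1)
                                                                                                                   ~~~~~~~~~~~~~~~~~~^^^^^^^^^^^
cv2.error: OpenCV(4.12.0) /io/opencv/modules/imgproc/src/drawing.cpp:2404: error: (-215:Assertion failed) points.checkVector(2, CV_32S) >= 0 in function 'fillConvexPoly'
```

```bash
python3 -m crank '[-0.0008,-0.003,0,0,0,0,0,0,0.03,0,0,0,0,0,0.03,0,0,0,0,0,0.018,0,0,0,0,0,0.006,0,0,0,0,0,0.006,0,0,0,0,0,0.006,0,0,0,0,0,0.006,0,0,0,0,0,0.006,0,0,0]' | grep -E 'pos|cont'
python3 w.py w9.png; python3 a.py
```

```text
position: [549.3, 179.4, 132.1]
contact_force: [-0.2, -0.5, -0.9]
pos [549.3 179.4 132.1] psi 2.3446384948069774 z [ 1.1e-03  3.0e-04 -1.0e+00] q [ 0.195  0.345  1.644  0.     1.152 -2.149] t 24.4667
tau [ 0.068  0.04  -0.012] F [-0.   0.1 -1.5] psi 2.3447 z 132.1 t 24.7167
```

The tip is about 10 mm inside the hole with no contact. I'll lower it the remaining 45 mm.

```bash
python3 -m crank '[0,0,0.016,0,0,0,0,0,0.016,0,0,0,0,0,0.016,0,0,0,0,0,0.016,0,0,0,0,0,0.01,0,0,0,0,0,0.006,0,0,0,0,0,0.004,0,0,0,0,0,0,0,0,0]' | grep -E 'pos|cont'
python3 a.py
```

```text
position: [548.7, 179.3, 89.2]
contact_force: [0.5, -0.7, -1.5]
tau [ 0.068  0.038 -0.002] F [ 0.4 -0.6 -1.5] psi 2.3447 z 90.2 t 25.5833
```

```bash
python3 -m crank '[0,0,0.002,0,0,0,0,0,0.002,0,0,0,0,0,0.001,0,0,0,0,0,0.001,0,0,0,0,0,0,0,0,0,0,0,0,0,0,0]' | grep -E 'pos|cont'
python3 a.py
python3 -m crank '[0,0,0.001,0,0,0,0,0,0,0,0,0]' | grep -E 'pos|cont'; python3 a.py
```

```text
position: [548.9, 179.4, 86.8]
contact_force: [-0.2, 0.6, -1.9]
tau [ 0.058  0.036 -0.009] F [ 0.2 -0.5 -1.8] psi 2.3448 z 86.7 t 26.2833
position: [548.9, 179.4, 86.8]
contact_force: [-1.3, -0.5, 1.9]
tau [0.045 0.289 0.008] F [-1.6 -0.1  3.9] psi 2.3448 z 86.7 t 26.65
```

Force shows the flange is on the stand. I'll release slowly and retreat upward.

```bash
python3 -m crank '[0,0,0,0,0,0,0,0,0,0,0,0,0,0,0,0,0,0,0,0,0,0,0,0,0,0,0,0,0,0,0,0,0,0,0,0]' 110 | grep -E 'pos|cont|open'
python3 -m crank '[0,0,-0.008,0,0,0,0,0,-0.03,0,0,0,0,0,-0.04,0,0,0,0,0,-0.04,0,0,0,0,0,-0.04,0,0,0,0,0,-0.04,0,0,0,0,0,-0.04,0,0,0,0,0,-0.04,0,0,0,0,0,0,0,0,0,0,0,0,0,0,0]' | grep -E 'pos|cont|open'
python3 w.py w10.png key key_grip stand
python3 - <<'E'
from h import *
t=bot.grab_frame("top")[215:315,200:440]; w=cv2.imread("pics/w10.png")[:,:,::-1][100:350,200:500]
t=cv2.resize(t,(600,250),interpolation=cv2.INTER_CUBIC); w=cv2.resize(w,(360,300)); im=np.zeros((550,600,3),np.uint8); im[:250]=t; im[250:,:360]=w
cv2.imwrite("pics/fin.png",im[:,:,::-1])
E
```

```text
position: [548.9, 179.4, 86.1]
contact_force: [-0.3, -0.0, -0.4]
opening: 50.1
position: [549.4, 179.5, 226.3]
contact_force: [-0.1, -0.3, -1.6]
opening: 53.5
pos [549.4 179.5 226.3] psi 2.3447210464992105 z [ 2.7e-03  6.0e-04 -1.0e+00] q [ 0.195  0.278  1.498  0.     1.363 -2.149] t 27.9833
key [([157.6, 430.6], 0.73), ([204.2, 325.2], 0.57)]
key_grip [([230.2, 322.5], 0.95), ([225.2, 427.1], 0.95)]
stand [([204.0, 321.3], 0.8)]
```

View pics/fin.png

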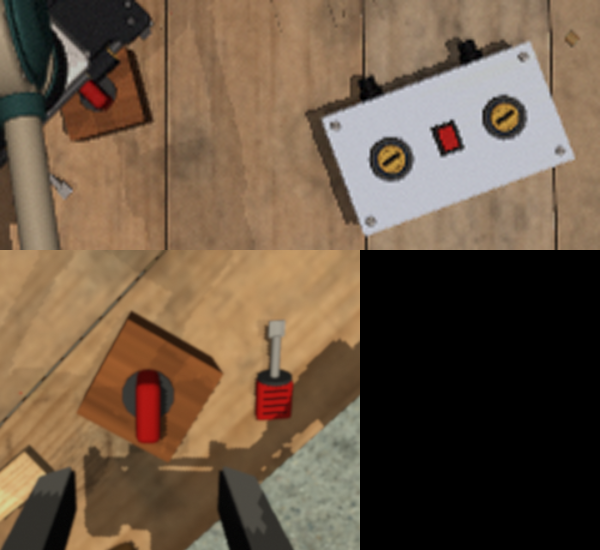

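The final picture shows both studs with parallel, quarter-turned slots at (391,158) and (504,117). The key is upright in its stand at (148,400), and the small key is untouched. I'm handing in the job.

```bash
python3 -c "
from cell import bot
print(bot.close_job())"
```

```text
the job is handed in; nothing more can be done
None
```

The open stud was pressed, turned to its stop (about 1.37 rad from the case's x) and let up into its catch; the force readings and final picture show it flush like the other. The key is back in its stand, nothing else was moved, and the job was handed in at about 28 s.

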